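# Slide the bamboo box shut and fasten its toggle latch

## Task

Push the bamboo box's sliding lid fully shut; then swing the latch's wire bail over the catch on the lid so that its crossbar is caught behind the post and under the lip; then press the latch's lever over its dead point and down flat so that the lid is held tight. Let go at the end, and do not knock about the other things on the shelf.

Things in the scene. Friction and masses are not known exactly. Their poses are not given: they have to be found in the camera images.
- box: Bamboo box fixed to the shelf, 110 mm (its x) by 240 mm (its y), 75 mm high, origin at the centre of its underside. All latch parts lie in its mid plane x = 0. Its top is a fixed deck at the -y end (y below -17 mm) and a sliding lid at the +y end, both flush at 75 mm height.
- lid (a joint): Opening of the sliding lid in m: 0 = shut against its hard stop, grows as the lid slides towards the box's +y (at most 0.06). It rubs with about 2 N and stays where it is left.
- lid_rail (a point): On the lid's raised pull rail, a batten 70 mm (box x) by 10 mm (box y), 16 mm high: this point is the middle of its outer (+y) face, 8 mm above the lid. Pushing this face towards the box's -y shuts the lid. Axes as the box's.
- catch (a point): Where the crossbar's centre lies when hooked on the lid's steel catch, 6 mm above the lid; moves with the lid, axes as the box's. The catch's post is 14 mm wide (x), 5 thick, 14 high, its +y face 2.5 mm to the -y side of this point; the lip on top reaches 5 mm past that face, underside 10 mm above the lid. Bring the bar down on the lip's +y side, then draw it back to -y under the lip to the post.
- lever (a joint): Lever angle in rad: 0 = flat along the box's -y (latched, hard stop), 1.57 = upright, at most 2.0 (leaning to the catch). Unhooked, it rubs slightly (0.025 N m) and stays where left. With the bail hooked and drawn to the post it stands near 1.05, resists below that, hardest near 0.65 (about 5 N at the tip), springs back if let go, and below about 0.25 snaps down by itself.
- lever_pivot (a point): Middle of the lever's hinge axis (along the box's x), 14 mm above the deck. The lever is a steel plate 24 mm wide, 4 mm thick, its middle 6 mm off the hinge; it ends 66 mm from it in a slightly raised lip. The bail is hinged to the lever 15 mm from this axis, on the handle's side.
- lever_tip (a point): On the lever's pressing face, 55 mm from the hinge axis and in the middle of its width. Site z = outward normal of that face (up when the lever is flat, towards the catch when it stands upright); point -y points along the lever to its free end.
- bail_ball (a point): Centre of the 14 mm steel ball by which the bail is handled, on a 5 mm stub 28 mm from the crossbar, square to the bail's plane (above the crossbar when the bail lies flat). Axes are the bail's: y from its hinge to its crossbar, z from crossbar to ball, x along the crossbar. The ball may turn in the grip as the bail swings; the bail carries the lever along.
- bail_bar (a point): Centre of the bail's crossbar, 5 mm thick, 37 mm long along the box's x, 59 mm from the bail's hinge on the lever; 4 mm wire arms 16 mm either side. Axes as bail_ball. The bail's hinge is stiff (0.025 N m) and stays where left; carrying bail and lever takes up to about 9 N. The bail is sprung along its length (24 N per mm) and gives about 3 mm as the lever goes over centre.
- bell: Bystander: chrome bicycle bell, dome 54 mm wide, 36 mm high; origin under its centre.
- whistle: Bystander: orange plastic whistle, about 47 by 18 by 22 mm.
- dish: Bystander: blue ceramic dish, 110 mm wide, 32 mm high.
- phone_stand: Bystander: black hard silicone phone stand, 75 by 70 mm, 80 mm high.
- mug: Bystander: white mug, 80 mm wide, 85 mm high.
- torch: Bystander: aluminium pocket torch lying down, 134 mm long, 35 mm thick.

How it is judged (in metres and radians):
On the way, in this order (a step that is already met when the one before it is completed fails the run):
1. the lid is pushed shut (value of joint lid below 0.002 m), for 0.1 s.
2. the bail's crossbar is behind the catch's post and under its lip (y of bail_bar in the frame of catch between -0.003 and 0.004 m and z of bail_bar in the frame of catch below 0.004 m), for 0.2 s.
3. the lever is pressed past centre and flat (value of joint lever below 0.1 rad), for 0.2 s.
At the end, for the whole second after the job is handed in: Lid shut within 2 mm, crossbar within 3 mm of its hooked place along the box and under the lip (no more than 4 mm above it), lever within 0.1 rad of flat (value of joint lid below 0.002 m and value of joint lever below 0.1 rad and y of bail_bar in the frame of catch between -0.003 and 0.003 m and z of bail_bar in the frame of catch between -0.006 and 0.004 m); the robot touches nothing.
It fails at once if a bystander is shoved more than 30 mm (distance of any of bell, whistle, dish, phone_stand, mug, torch from where it was at the start of the episode above 0.03 m).
It also fails if it takes over 51 s, if anything falls off the work surface, if the arm or the gripper's body presses on something with over 40 N, if the wrist force passes 120 N, or if a joint passes its speed limit or range.

## Robot

A 7-joint arm with a two-finger parallel gripper is mounted at the origin on the work surface. World frame = base frame: x ahead of the robot, y to its left, z up, the work surface at z = 0. Lengths are in mm, angles in rad, forces in N, time in s.
With the tool pointing down it reaches from about 400 to 850 mm from the base axis. Payload 10.4 kg.
Tool frame: the origin (TCP) lies between the finger pads; the fingertips stand 22 mm ahead of it and the grasp point (between the pads) lies 3 mm ahead of it (ctrl.tips_ahead is the z of the fingertips in the tool frame, in mm); z points along the fingers, y is the line along which they close (so a half turn about z gives the same grasp; the last joint's range is limited). The gripper opens to 85 mm and grips with 20 to 120 N. Pads are 22 mm wide; open, the fingers measure 114 mm over their backs; the gripper's body (76 mm by 85 mm) begins 54 mm behind the grasp point. The pads swing forward as they close: fully open they stand 13 mm farther back than shut.
Start: joints at [1.222, 0.332, -0.065, 1.46, 0.022, 1.35, -0.088], TCP at [200.062, -592.135, 253.338] pointing down, gripper open.
Joint ranges: [-2.6, 2.6], [-0.5, 2.12], [-1.47, 1.34], [0.16, 2.42], [-1.27, 4.41], [0.06, 2.06], [-2.6, 2.6]. Speed limits (rad/s): [2.22, 2.22, 2.79, 2.79, 3.14, 3.14, 3.14].

## Interface

Orientations are given as a rotation vector (axis times angle).
In Python, from bench import ctrl gives the robot as it stands. The module is installed in compiled form; this text tells all that it offers.
- The arm moves only by the tool move_arm, never from a script. Its argument "deltas" is a list of rows, each a list of 3 entries, a list of its own where there are three numbers: the gripper command: -1 is shut, 1 is fully open, values between are in proportion, then the shift along the tool's x, y, z each as a share of 0.2 m, from -1 to 1, then the turn, a rotation vector about the tool's x, y, z each as a share of 45 degrees, from -1 to 1. In form: [[hand, [dx, dy, dz], [ax, ay, az]], ...]. A call has 1 to 8 rows; each row shifts and turns the commanded pose from where the row before left it, along the tool's axes as they then stand; what a row does not reach is not made up. A row lasts 1/10 s, in which the tool goes at most 50 mm and 8.59 degrees, less where a joint would pass 70% of its speed; a pose out of reach is approached as far as the arm can. A call with a number of a shift or a turn outside -1 to 1 is refused whole. A call with a gripper value outside its range is refused whole. The fingers move at their own pace and stop on an object; "force" is the grip in N (left out, the last holds). Time passes only in rows, so rows that do not move let the fingers close. It gives the time, the measured TCP pose, the force, the opening and the grip force at its end, in the units of the state.
- ctrl.sense(): the state, without advancing time (a new reading comes with each control period).
- ctrl.camera(name): name is "side" or "top" or "wrist"; returns a dict with "pixels" (420x560x3 uint8, red, green, blue), "vertical_fov" (degrees; the focal length in pixels is half the picture's height over the tangent of half this angle, whatever the lens; pixels are square), "cx", "cy" (the principal point, pixels), "xyz" and "rotation" of the camera in the world. Camera axes: x right, y up, looking along -z (the intrinsics and any distortion apply to the point x, -y, -z); pixel columns grow to the right and rows downward; lengths in mm; the calibration is good to about 2 mm. A picture is of the moment at which its call begins. There is no depth.
- ctrl.close_job(): hands the job in; it is judged then, once.
Trained networks look in a picture, given as the dict that the camera call returned (one of the last four; its "shot" number tells which), for a name from the list of things; names that differ only in an ending like _2 or _b are one class to them, and where a whole thing is asked for, a point or a joint stands for the part that bears it (a point fixed in the world has none). Each returns a list of dicts, best first, with "p" (0 to 1); they miss things now and then, are a little off and sometimes report something else, mostly with a low value. They report only what shows in the picture. A call takes as long as a camera call.
- ctrl.look_for(picture, label): "position" ([x, y, z] in mm, in world coordinates, good to about 4 mm: the middle of the surface that is visible of it).
- ctrl.pinpoint(picture, label): "position" ([x, y, z] in mm, in world coordinates, good to about 4 mm: a listed point, or the origin of a listed thing).
The state is a dict: "clock": time; "joints": joint angles; "qvel": joint speeds; "joint_torque": joint torques, N m; "position": TCP position; "orientation": TCP orientation; "contact_force": force on the tool from outside, world axes, zero at the start; "ft_torque": the same for the moment, N m; "opening": finger opening in mm; "grasp_force": force on a finger pad.
Only numpy, scipy, OpenCV 4.12 (cv2) and the standard library are available. Lean on these libraries where they do the work, as an engineer would, in place of code of your own. Each camera call takes 0.05 s, during which the arm holds its last target. There are 200 camera calls.

## Working session

There is one attempt and no reset: what is moved stays moved. The work goes in short steps, Python scripts to look and compute and a tool call to move; the robot and the scene stay as the last step left them, time stands still between calls to the robot, and variables do not carry over. Pictures are saved under pics/ and viewed, at most 10 in all, crops included, and the job is handed in when it is done.

Besides the shell and the picture viewer there is one more tool, called after "Emit:" as name([rows], argument=value, ...), one row to a line, values as JSON. move_arm: Moves the arm, as the interface text tells. Its arguments: {"type":"object","properties":{"deltas":{"type":"array"},"force":{"type":"number"}},"required":["deltas"]}

```bash
mkdir -p pics
cat > h.py <<'E'
import numpy as np, cv2
from bench import ctrl
from scipy.spatial.transform import Rotation as R
def shot(n,f=None):
    p=ctrl.camera(n)
    if f: cv2.imwrite(f,p["pixels"][:,:,::-1])
    return p
def pin(p,labels):
    for l in labels:
        r=ctrl.pinpoint(p,l)[:2]
        print(l,[(np.round(a["position"],0).tolist(),round(a["p"],2)) for a in r])
def st():
    s=ctrl.sense(); print(round(s["clock"],2),np.round(s["position"],1),np.round(s["orientation"],3),np.round(s["contact_force"],1),round(s["opening"],1),s["grasp_force"])
    print(np.round(R.from_rotvec(s["orientation"]).as_matrix(),3).tolist())
E
python3 - <<'E'
from h import *
L=["box","lid_rail","catch","lever_pivot","lever_tip","bail_ball","bail_bar","bell","whistle","dish","phone_stand","mug","torch"]
st()
for n in ["top","side"]:
    p=shot(n,f"pics/{n}0.png"); print(n,p["xyz"],p["vertical_fov"]); pin(p,L)
E
```

```text
0.0 [ 199.9 -591.8  252.5] [-3.099 -0.509  0.   ] [-0.3 -0.1 -0.6] 85.4 0.0
[[0.947, 0.32, -0.001], [0.32, -0.947, 0.001], [-0.0, -0.001, -1.0]]
top [ 250.65797856  -15.90215447 1793.13318194] 43.21424943839314
box [([548.0, 101.0, -0.0], 0.78)]
lid_rail [([492.0, 182.0, 86.0], 0.57), ([420.0, 88.0, -0.0], 0.24)]
catch [([533.0, 130.0, 81.0], 0.64), ([420.0, 89.0, 2.0], 0.19)]
lever_pivot [([575.0, 64.0, 90.0], 0.67)]
lever_tip [([584.0, 57.0, 142.0], 0.43)]
bail_ball [([560.0, 82.0, 166.0], 0.38)]
bail_bar [([555.0, 101.0, 142.0], 0.55)]
bell [([475.0, -3.0, -1.0], 0.62)]
whistle [([419.0, 87.0, 2.0], 0.63)]
dish [([708.0, 111.0, 2.0], 0.92)]
phone_stand [([568.0, 462.0, 7.0], 0.81)]
mug [([573.0, 461.0, 2.0], 0.57), ([501.0, -465.0, 4.0], 0.56)]
torch [([591.0, 216.0, 4.0], 0.53), ([546.0, 102.0, -2.0], 0.29)]
side [ 507.01010489  939.32687769 1091.83956435] 42.040238656013344
box [([552.0, 102.0, -1.0], 0.92)]
lid_rail [([493.0, 187.0, 86.0], 0.85)]
catch [([528.0, 133.0, 78.0], 0.76)]
lever_pivot [([577.0, 65.0, 96.0], 0.93)]
lever_tip [([578.0, 55.0, 147.0], 0.71), ([561.0, 78.0, 162.0], 0.58)]
bail_ball [([551.0, 105.0, 2.0], 0.4)]
bail_bar [([553.0, 97.0, 138.0], 0.41)]
bell [([474.0, -4.0, -2.0], 0.69)]
whistle [([413.0, 88.0, -1.0], 0.41)]
dish [([711.0, 113.0, -2.0], 0.79)]
phone_stand [([569.0, 462.0, -2.0], 0.89)]
mug [([501.0, -464.0, 0.0], 0.8)]
torch [([591.0, 218.0, -0.0], 0.55)]
```

View images.

Run:
```python
import cv2
a=cv2.imread('pics/top0.png');b=cv2.imread('pics/side0.png')
import numpy as np
cv2.imwrite('pics/m0.png',np.vstack([cv2.resize(a,(400,300)),cv2.resize(b,(400,300))]))
```

```text
(no output)
```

View pics/m0.png

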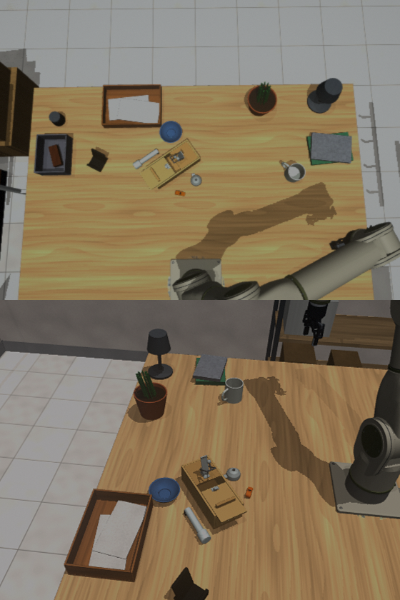

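```bash
cat >> h.py <<'E'
O=np.array([550.,101.5]); YAW=np.radians(34.8)
def bx(yaw=YAW): return np.array([np.cos(yaw),np.sin(yaw)]),np.array([-np.sin(yaw),np.cos(yaw)])
def plan(pts,hand,n,rot=True):
    """pts world TCP waypoints, n rows per leg; prints rows. Target: tool down, tool y = box x."""
    s=ctrl.sense(); p=np.array(s["position"]); r=R.from_rotvec(s["orientation"])
    X,Y=bx(); T=R.from_matrix(np.array([[-Y[0],X[0],0],[-Y[1],X[1],0],[0,0,-1.]]))
    N=sum(n); k=0; 
    dr=(r.inv()*T).as_rotvec() if rot else np.zeros(3)
    print("turn left deg",np.degrees(dr))
    for q,m in zip(pts,n):
        q=np.array(q,float); d=(q-p)/m
        for i in range(m):
            print([hand,np.round(r.inv().apply(d)/200,3).tolist(),np.round(dr/N/np.radians(45),3).tolist()])
            p=p+d; r=r*R.from_rotvec(dr/N)
E
python3 - <<'E'
from h import *
plan([[500,-200,253],[470,217,200]],-1,[11,10])
E
```

```text
Traceback (most recent call last):
  File "h.py", line 20, in plan
    X,Y=bx(); T=R.from_matrix(np.array([[-Y[0],X[0],0],[-Y[1],X[1],0],[0,0,-1.]]))
                ~~~~~~~~~~~~~^^^^^^^^^^^^^^^^^^^^^^^^^^^^^^^^^^^^^^^^^^^^^^^^^^^^^
  File "scipy/spatial/transform/_rotation.pyx", line 1143, in scipy.spatial.transform._rotation.Rotation.from_matrix
ValueError: Non-positive determinant (left-handed or null coordinate frame) in rotation matrix 0: [[ 0.57071357  0.82114921  0.        ]
 [-0.82114921  0.57071357  0.        ]
 [ 0.          0.         -1.        ]].
```

```bash
sed -i 's/\[\[-Y\[0\],X\[0\],0\],\[-Y\[1\],X\[1\],0\]/[[Y[0],X[0],0],[Y[1],X[1],0]/' h.py
python3 - <<'E'
from h import *
plan([[500,-200,253],[470,217,200]],-1,[11,10])
E
```

```text
turn left deg [ 5.39473504e-03  4.94386260e-03 -1.06133470e+02]
[-1, [0.186, -0.125, 0.0], [0.0, 0.0, -0.112]]
[-1, [0.197, -0.108, 0.0], [0.0, 0.0, -0.112]]
[-1, [0.205, -0.091, 0.0], [0.0, 0.0, -0.112]]
[-1, [0.212, -0.072, 0.0], [0.0, 0.0, -0.112]]
[-1, [0.218, -0.053, 0.0], [0.0, 0.0, -0.112]]
[-1, [0.222, -0.034, 0.0], [0.0, 0.0, -0.112]]
[-1, [0.224, -0.014, 0.0], [0.0, 0.0, -0.112]]
[-1, [0.224, 0.006, 0.0], [0.0, 0.0, -0.112]]
[-1, [0.223, 0.025, 0.0], [0.0, 0.0, -0.112]]
[-1, [0.22, 0.045, 0.0], [0.0, 0.0, -0.112]]
[-1, [0.215, 0.064, 0.0], [0.0, 0.0, -0.112]]
[-1, [0.197, -0.071, 0.026], [0.0, 0.0, -0.112]]
[-1, [0.202, -0.053, 0.026], [0.0, 0.0, -0.112]]
[-1, [0.206, -0.035, 0.026], [0.0, 0.0, -0.112]]
[-1, [0.208, -0.017, 0.026], [0.0, 0.0, -0.112]]
[-1, [0.209, 0.001, 0.026], [0.0, 0.0, -0.112]]
[-1, [0.208, 0.02, 0.026], [0.0, 0.0, -0.112]]
[-1, [0.206, 0.038, 0.026], [0.0, 0.0, -0.112]]
[-1, [0.201, 0.056, 0.026], [0.0, 0.0, -0.112]]
[-1, [0.196, 0.073, 0.026], [0.0, 0.0, -0.112]]
[-1, [0.188, 0.09, 0.026], [0.0, 0.0, -0.112]]
```

Emit:
move_arm([
  [-1, [0.186, -0.125, 0], [0, 0, -0.112]],
  [-1, [0.197, -0.108, 0], [0, 0, -0.112]],
  [-1, [0.205, -0.09, 0], [0, 0, -0.112]],
  [-1, [0.21, -0.07, 0], [0, 0, -0.112]],
  [-1, [0.218, -0.053, 0], [0, 0, -0.112]],
  [-1, [0.222, -0.034, 0], [0, 0, -0.112]],
  [-1, [0.224, -0.014, 0], [0, 0, -0.112]],
  [-1, [0.224, 0.006, 0], [0, 0, -0.112]],
])

```text
clock: 2.2
position: [419.2, -306.5, 253.6]
orientation: [2.731, 1.551, 0.0]
contact_force: [1.8, -0.2, 0.4]
opening: -0.2
grasp_force: 0.0
```

Emit:
move_arm([
  [-1, [0.223, 0.025, 0], [0, 0, -0.112]],
  [-1, [0.22, 0.045, 0], [0, 0, -0.112]],
  [-1, [0.215, 0.064, 0], [0, 0, -0.112]],
  [-1, [0.197, -0.07, 0.026], [0, 0, -0.112]],
  [-1, [0.202, -0.053, 0.026], [0, 0, -0.112]],
  [-1, [0.206, -0.035, 0.026], [0, 0, -0.112]],
  [-1, [0.208, -0.017, 0.026], [0, 0, -0.112]],
  [-1, [0.209, 0.001, 0.026], [0, 0, -0.112]],
])

```text
clock: 3.0
position: [486.0, 8.8, 227.3]
orientation: [2.029, 2.397, 0.0]
contact_force: [0.8, -0.4, -0.5]
opening: 0.1
grasp_force: 0.0
```

Emit:
move_arm([
  [-1, [0.208, 0.02, 0.026], [0, 0, -0.112]],
  [-1, [0.206, 0.038, 0.026], [0, 0, -0.112]],
  [-1, [0.2, 0.056, 0.026], [0, 0, -0.112]],
  [-1, [0.196, 0.073, 0.026], [0, 0, -0.112]],
  [-1, [0.188, 0.09, 0.026], [0, 0, -0.112]],
  [-1, [0, 0, 0], [0, 0, 0]],
])

```text
clock: 3.6
position: [470.2, 221.4, 201.2]
orientation: [-1.447, -2.787, -0.003]
contact_force: [-0.5, 0.2, -0.4]
opening: -0.2
grasp_force: 0.0
```

Run:
```python
from h import *
st()
for n in ["wrist","top","side"]:
    p=shot(n,f"pics/{n}1.png"); print(n,np.round(p["xyz"])); pin(p,["box","lid_rail","catch","lever_pivot","lever_tip","bail_ball","bail_bar"])
```

```text
3.6 [470.2 221.4 201.2] [-1.447 -2.787 -0.003] [-0.5  0.2 -0.4] -0.2 0.0
[[-0.575, 0.818, -0.001], [0.818, 0.575, 0.003], [0.003, 0.001, -1.0]]
wrist [429. 280. 323.]
box []
lid_rail [([491.0, 182.0, 84.0], 0.82)]
catch [([529.0, 134.0, 84.0], 0.7), ([574.0, 462.0, 3.0], 0.26)]
lever_pivot []
lever_tip []
bail_ball []
bail_bar [([530.0, 130.0, 85.0], 0.69)]
top [ 251.  -16. 1793.]
box [([545.0, 100.0, -2.0], 0.72), ([565.0, 80.0, 166.0], 0.28)]
lid_rail [([494.0, 181.0, 84.0], 0.95)]
catch [([530.0, 130.0, 82.0], 0.79), ([495.0, 187.0, 83.0], 0.18)]
lever_pivot [([575.0, 62.0, 88.0], 0.69), ([570.0, 462.0, 5.0], 0.28)]
lever_tip [([578.0, 56.0, 139.0], 0.54)]
bail_ball [([500.0, -462.0, 3.0], 0.64), ([561.0, 82.0, 168.0], 0.6)]
bail_bar [([553.0, 98.0, 141.0], 0.47)]
side [ 507.  939. 1092.]
box [([547.0, 100.0, 0.0], 0.96), ([591.0, 217.0, 2.0], 0.24)]
lid_rail [([493.0, 184.0, 83.0], 0.64)]
catch [([529.0, 132.0, 79.0], 0.92)]
lever_pivot [([578.0, 64.0, 95.0], 0.81)]
lever_tip [([577.0, 58.0, 146.0], 0.73)]
bail_ball [([560.0, 79.0, 159.0], 0.54), ([578.0, 58.0, 144.0], 0.47)]
bail_bar [([551.0, 98.0, 138.0], 0.54)]
```

View pics/wrist1.png

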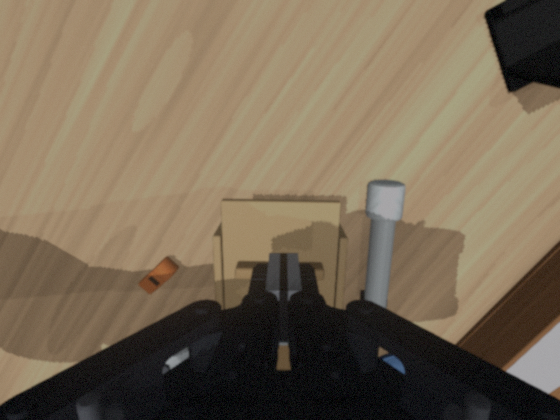

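Emit:
move_arm([
  [-1, [0, -0.018, 0.165], [0, 0, 0]],
  [-1, [0, 0, 0.165], [0, 0, 0]],
  [-1, [0, 0, 0.165], [0, 0, 0]],
  [-1, [-0.06, 0, 0], [0, 0, 0]],
  [-1, [-0.06, 0, 0], [0, 0, 0]],
  [-1, [-0.06, 0, 0], [0, 0, 0]],
  [-1, [-0.04, 0, 0], [0, 0, 0]],
  [-1, [-0.04, 0, 0], [0, 0, 0]],
])

```text
clock: 5.6
position: [499.4, 170.0, 103.0]
orientation: [1.463, 2.779, 0.001]
contact_force: [-2.3, 1.8, 2.4]
opening: 0.0
grasp_force: 1.3
```

Run:
```python
from h import *
st()
for n in ["top","side"]:
    p=shot(n); pin(p,["lid_rail","catch","lever_pivot"])
```

```text
5.6 [499.4 170.  103. ] [1.463e+00 2.779e+00 1.000e-03] [-2.3  1.8  2.4] 0.0 1.3331186470168177
[[-0.566, 0.824, 0.001], [0.824, 0.566, 0.0], [-0.0, 0.001, -1.0]]
lid_rail []
catch [([544.0, 109.0, 81.0], 0.71), ([547.0, 100.0, -1.0], 0.66)]
lever_pivot [([576.0, 62.0, 89.0], 0.81), ([544.0, 110.0, 80.0], 0.57)]
lid_rail [([510.0, 161.0, 87.0], 0.56)]
catch [([546.0, 107.0, 80.0], 0.59)]
lever_pivot [([578.0, 65.0, 95.0], 0.98)]
```

Emit:
move_arm([
  [-1, [-0.01, 0, 0], [0, 0, 0]],
  [-1, [-0.01, 0, 0], [0, 0, 0]],
  [-1, [0, 0, 0], [0, 0, 0]],
])

```text
clock: 6.3
position: [501.1, 167.2, 102.3]
orientation: [1.463, 2.78, 0.0]
contact_force: [0.8, 0.4, 0.7]
opening: 0.2
grasp_force: 0.0
```

Emit:
move_arm([
  [-1, [-0.01, 0, 0], [0, 0, 0]],
  [-1, [-0.01, 0, 0], [0, 0, 0]],
  [-1, [0, 0, 0], [0, 0, 0]],
])

```text
clock: 6.6
position: [502.4, 165.3, 102.3]
orientation: [-1.46, -2.78, -0.001]
contact_force: [-4.6, 5.6, 2.1]
opening: 0.1
grasp_force: 3.3
```

Emit:
move_arm([
  [-1, [-0.01, 0, 0], [0, 0, 0]],
  [-1, [-0.01, 0, 0], [0, 0, 0]],
  [-1, [0, 0, 0], [0, 0, 0]],
])

```text
clock: 6.9
position: [502.6, 165.0, 102.3]
orientation: [-1.454, -2.778, -0.003]
contact_force: [-13.3, 13.1, 5.8]
opening: 0.3
grasp_force: 9.4
```

Emit:
move_arm([
  [-1, [-0.01, 0, 0], [0, 0, 0]],
  [-1, [-0.01, 0, 0], [0, 0, 0]],
  [-1, [0, 0, 0], [0, 0, 0]],
])

```text
clock: 7.2
position: [502.8, 164.9, 102.2]
orientation: [-1.448, -2.777, -0.005]
contact_force: [-22.0, 22.0, 10.1]
opening: -0.0
grasp_force: 15.5
```

Emit:
move_arm([
  [-1, [0.1, 0, 0], [0, 0, 0]],
  [-1, [0, 0, -0.2], [0, 0, 0]],
  [-1, [0, 0, -0.2], [0, 0, 0]],
  [1, [0, 0, -0.2], [0, 0, 0]],
  [1, [0, 0, -0.14], [0, 0, 0]],
  [1, [-0.2, 0, 0], [0, 0, 0]],
  [1, [-0.2, 0, 0], [0, 0, 0]],
  [1, [0, 0, 0], [0, 0, 0]],
])

```text
clock: 8.0
position: [544.5, 101.5, 249.8]
orientation: [1.474, 2.773, -0.003]
contact_force: [-0.2, 0.1, -0.8]
opening: 72.4
grasp_force: 0.0
```

Run:
```python
from h import *
st()
for n in ["wrist","top","side"]:
    p=shot(n,f"pics/{n}2.png"); print(n); pin(p,["lid_rail","catch","lever_pivot","lever_tip","bail_ball","bail_bar"])
```

```text
8.0 [544.5 101.5 249.8] [ 1.474  2.773 -0.003] [-0.2  0.1 -0.8] 72.4 0.0
[[-0.56, 0.829, 0.0], [0.829, 0.56, -0.002], [-0.002, -0.001, -1.0]]
wrist
lid_rail [([507.0, 158.0, 88.0], 0.58)]
catch [([548.0, 105.0, 84.0], 0.79), ([475.0, 3.0, -2.0], 0.21)]
lever_pivot [([574.0, 68.0, 84.0], 0.91), ([552.0, 95.0, 136.0], 0.41)]
lever_tip [([577.0, 56.0, 143.0], 0.9), ([548.0, 105.0, -1.0], 0.26)]
bail_ball [([561.0, 81.0, 163.0], 0.94)]
bail_bar [([554.0, 98.0, 140.0], 0.78)]
top
lid_rail [([510.0, 154.0, 86.0], 0.6)]
catch []
lever_pivot [([573.0, 62.0, 87.0], 0.84)]
lever_tip [([592.0, 217.0, 2.0], 0.54)]
bail_ball []
bail_bar []
side
lid_rail [([510.0, 158.0, 84.0], 0.79), ([562.0, 77.0, 156.0], 0.51)]
catch [([546.0, 106.0, 80.0], 0.84)]
lever_pivot [([576.0, 64.0, 94.0], 0.73), ([550.0, 95.0, 138.0], 0.43)]
lever_tip [([577.0, 55.0, 147.0], 0.76)]
bail_ball [([560.0, 83.0, 162.0], 0.63), ([576.0, 68.0, 92.0], 0.25)]
bail_bar [([556.0, 99.0, 138.0], 0.55)]
```

View pics/wrist2.png

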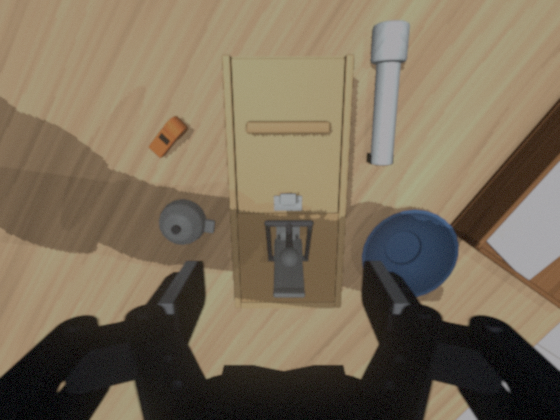

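Emit:
move_arm([
  [1, [-0.13, 0.013, 0], [0, 0, 0]],
  [1, [0, 0, 0.13], [0, 0, 0]],
  [1, [0, 0, 0.13], [0, 0, 0]],
  [1, [0, 0, 0.13], [0, 0, 0]],
  [1, [0, 0, 0], [0, 0, 0]],
])

```text
clock: 9.55
position: [556.9, 87.4, 169.2]
orientation: [-1.461, -2.776, 0.005]
contact_force: [-1.0, -0.8, -0.1]
opening: 85.4
grasp_force: 0.0
```

Run:
```python
from h import *
st()
p=shot("wrist","pics/wrist3.png"); pin(p,["lever_tip","bail_ball","bail_bar"])
pin(shot("side","pics/side3.png"),["bail_ball","bail_bar"])
```

```text
9.55 [556.9  87.4 169.2] [-1.461 -2.776  0.005] [-1.  -0.8 -0.1] 85.4 0.0
[[-0.566, 0.824, -0.005], [0.824, 0.566, -0.001], [0.003, -0.005, -1.0]]
lever_tip [([580.0, 60.0, 142.0], 0.86)]
bail_ball [([560.0, 81.0, 162.0], 0.68)]
bail_bar [([553.0, 98.0, 141.0], 0.93)]
bail_ball [([561.0, 78.0, 161.0], 0.59)]
bail_bar [([562.0, 80.0, 161.0], 0.56), ([551.0, 95.0, 134.0], 0.38)]
```

View pics/wrist3.png

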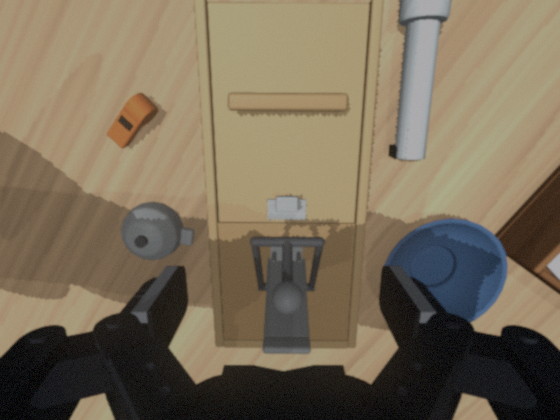

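Emit:
move_arm([
  [1, [-0.036, 0.007, -0.01], [0, 0, 0]],
  [-1, [0, 0, 0], [0, 0, 0]],
  [-1, [0, 0, 0], [0, 0, 0]],
  [-1, [0, 0, 0], [0, 0, 0]],
  [-1, [0, 0, 0], [0, 0, 0]],
  [-1, [0, 0, 0], [0, 0, 0]],
  [-1, [0, 0, 0], [0, 0, 0]],
], force=45)

```text
clock: 10.6
position: [563.2, 82.7, 174.2]
orientation: [-1.462, -2.78, 0.002]
contact_force: [-5.0, -1.9, 2.3]
opening: 10.4
grasp_force: 43.8
```

Run:
```python
from h import *
st()
p=shot("wrist","pics/wrist4.png"); pin(p,["lever_tip","bail_ball","bail_bar","catch","lever_pivot"])
pin(shot("side"),["bail_ball","bail_bar"])
```

```text
10.6 [563.2  82.7 174.2] [-1.462e+00 -2.780e+00  2.000e-03] [-5.  -1.9  2.3] 10.4 43.83898437023163
[[-0.567, 0.824, -0.002], [0.824, 0.567, -0.001], [0.0, -0.002, -1.0]]
lever_tip [([577.0, 53.0, 142.0], 0.67), ([422.0, 94.0, -3.0], 0.2)]
bail_ball [([559.0, 83.0, 162.0], 0.92), ([573.0, 70.0, 88.0], 0.59)]
bail_bar [([551.0, 97.0, 141.0], 0.9), ([712.0, 112.0, -3.0], 0.38)]
catch [([547.0, 106.0, 82.0], 0.95)]
lever_pivot [([571.0, 68.0, 86.0], 0.7)]
bail_ball [([562.0, 79.0, 162.0], 0.53), ([570.0, 462.0, 0.0], 0.46)]
bail_bar [([551.0, 96.0, 135.0], 0.38)]
```

View pics/wrist4.png

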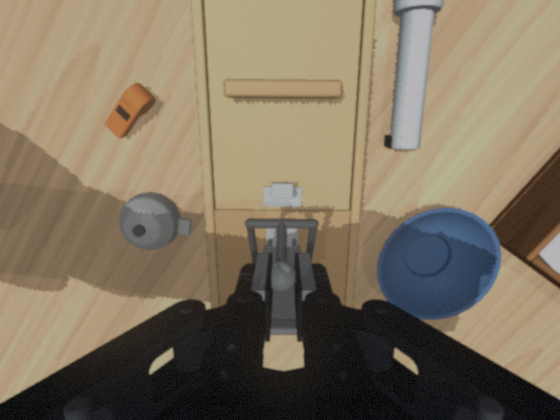

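Emit:
move_arm([
  [-1, [0.019, 0, 0], [0, 0, 0]],
  [-1, [0.018, 0, -0.002], [0, 0, 0]],
  [-1, [0.036, 0, 0.024], [0, 0, 0]],
  [-1, [0.036, 0, 0.024], [0, 0, 0]],
  [-1, [0, 0, 0], [0, 0, 0]],
])

```text
clock: 11.55
position: [550.5, 101.1, 164.4]
orientation: [-1.461, -2.78, 0.003]
contact_force: [-3.5, -4.9, -0.5]
opening: 10.3
grasp_force: 44.6
```

Run:
```python
from h import *
st()
p=shot("wrist","pics/wrist5.png"); pin(p,["lever_tip","bail_ball","bail_bar","catch","lever_pivot"])
pin(shot("side","pics/side5.png"),["lever_tip","bail_ball","bail_bar"])
```

```text
11.55 [550.5 101.1 164.4] [-1.461 -2.78   0.003] [-3.5 -4.9 -0.5] 10.3 44.56987202167511
[[-0.567, 0.824, -0.001], [0.824, 0.567, -0.001], [-0.0, -0.002, -1.0]]
lever_tip [([564.0, 77.0, 144.0], 0.83)]
bail_ball [([548.0, 103.0, 153.0], 0.97), ([478.0, -1.0, -1.0], 0.41)]
bail_bar [([545.0, 110.0, 125.0], 0.87)]
catch [([547.0, 104.0, 81.0], 0.68), ([549.0, 104.0, 151.0], 0.17)]
lever_pivot [([567.0, 68.0, 87.0], 0.7)]
lever_tip [([564.0, 75.0, 144.0], 0.51)]
bail_ball [([547.0, 98.0, 153.0], 0.6)]
bail_bar [([543.0, 108.0, 121.0], 0.64), ([414.0, 87.0, -1.0], 0.28)]
```

Emit:
move_arm([
  [-1, [0.031, 0, 0.038], [0, 0, 0]],
  [-1, [0.031, 0, 0.038], [0, 0, 0]],
  [-1, [0.017, 0, 0.037], [0, 0, 0]],
  [-1, [0.017, 0, 0.037], [0, 0, 0]],
  [-1, [0, 0, 0], [0, 0, 0]],
])

```text
clock: 12.55
position: [539.2, 118.1, 134.4]
orientation: [-1.459, -2.78, 0.001]
contact_force: [-6.4, -0.8, 1.8]
opening: 10.5
grasp_force: 45.4
```

Run:
```python
from h import *
st()
p=shot("wrist","pics/wrist6.png"); pin(p,["lever_tip","bail_ball","bail_bar","catch","lever_pivot"])
q=shot("side","pics/side6.png");pin(q,["lever_tip","bail_ball","bail_bar","catch"])
a=p["pixels"][130:400,180:400,::-1]; b=q["pixels"][120:320,200:400,::-1]
cv2.imwrite("pics/c6.png",np.hstack([cv2.resize(a,(400,490)),cv2.resize(b,(400,490))]))
```

```text
12.55 [539.2 118.1 134.4] [-1.459e+00 -2.780e+00  1.000e-03] [-6.4 -0.8  1.8] 10.5 45.355374813079834
[[-0.568, 0.823, -0.002], [0.823, 0.568, 0.001], [0.002, -0.002, -1.0]]
lever_tip []
bail_ball [([712.0, 112.0, -4.0], 0.58), ([537.0, 115.0, 123.0], 0.57)]
bail_bar [([546.0, 110.0, 95.0], 0.88)]
catch [([549.0, 103.0, 82.0], 0.58), ([544.0, 110.0, 94.0], 0.47)]
lever_pivot [([574.0, 69.0, 88.0], 0.63)]
lever_tip [([572.0, 65.0, 149.0], 0.64)]
bail_ball [([543.0, 111.0, 123.0], 0.58), ([477.0, -7.0, 1.0], 0.43)]
bail_bar [([543.0, 112.0, 90.0], 0.36)]
catch [([546.0, 104.0, 78.0], 0.89)]
```

View pics/c6.png

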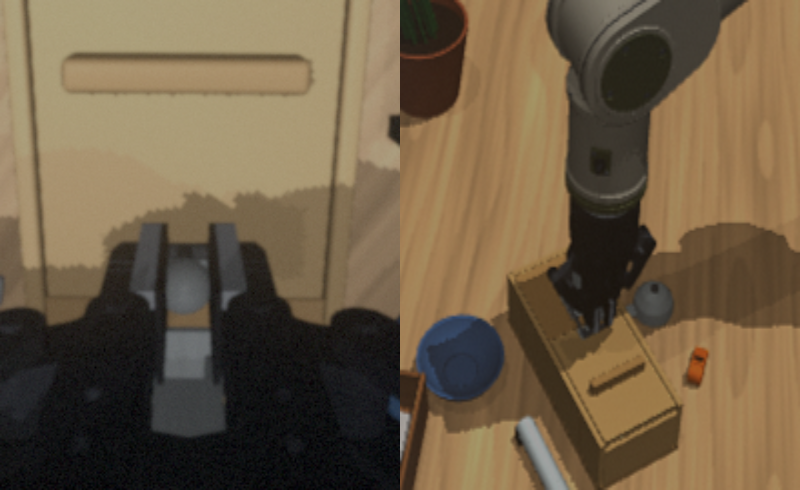

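Emit:
move_arm([
  [-1, [0.016, 0, 0], [0, 0, 0]],
  [-1, [0.005, 0, 0.022], [0, 0, 0]],
  [-1, [0.004, 0, 0.022], [0, 0, 0]],
  [-1, [0.003, 0, 0.02], [0, 0, 0]],
  [-1, [0, 0, 0], [0, 0, 0]],
])

```text
clock: 13.6
position: [536.8, 120.8, 121.7]
orientation: [-1.463, -2.779, 0.003]
contact_force: [-3.7, -4.6, 1.3]
opening: 10.2
grasp_force: 44.2
```

Run:
```python
from h import *
st()
X=np.array([.819,.574]);Y=np.array([-.574,.819])
for n in ["wrist","side","top"]:
    p=shot(n,f"pics/{n}7.png")
    for l in ["lever_tip","bail_ball","bail_bar","catch"]:
        for a in ctrl.pinpoint(p,l)[:1]:
            q=a["position"]; print(n,l,"s %.1f x %.1f z %.1f p %.2f"%(np.dot(Y,q[:2]),np.dot(X,q[:2]),q[2],a["p"]))
```

```text
13.6 [536.8 120.8 121.7] [-1.463 -2.779  0.003] [-3.7 -4.6  1.3] 10.2 44.164997935295105
[[-0.566, 0.824, -0.002], [0.824, 0.566, -0.001], [0.0, -0.002, -1.0]]
wrist bail_ball s -210.6 x 509.4 z 109.4 p 0.66
wrist bail_bar s -219.9 x 507.6 z 82.1 p 0.91
wrist catch s -229.5 x 507.5 z 84.9 p 0.66
side lever_tip s -261.3 x 505.2 z 143.6 p 0.43
side bail_bar s -275.7 x 383.8 z -2.8 p 0.50
side catch s -228.4 x 509.4 z 80.0 p 0.96
```

Emit:
move_arm([
  [-1, [0, 0, 0.012], [0, 0, 0]],
  [-1, [-0.015, 0, 0], [0, 0, 0]],
  [-1, [-0.015, 0, 0], [0, 0, 0]],
  [-1, [-0.01, 0, 0], [0, 0, 0]],
  [-1, [0, 0, 0], [0, 0, 0]],
])

```text
clock: 14.85
position: [540.8, 115.8, 119.7]
orientation: [-1.46, -2.779, 0.001]
contact_force: [-8.9, -0.5, 1.2]
opening: 10.6
grasp_force: 44.7
```

```bash
cat >> h.py <<'E'
def see(ns,ls,tag):
    st(); X=np.array([.819,.574]);Y=np.array([-.574,.819])
    for n in ns:
        p=shot(n,f"pics/{n}{tag}.png")
        for l in ls:
            for a in ctrl.pinpoint(p,l)[:1]:
                q=a["position"]; print(n,l,"s %.1f x %.1f z %.1f p %.2f"%(np.dot(Y,q[:2]),np.dot(X,q[:2]),q[2],a["p"]))
E
python3 -c '
from h import *
see(["wrist","side","top"],["lever_tip","bail_ball","bail_bar","catch"],8)'
```

```text
14.85 [540.8 115.8 119.7] [-1.460e+00 -2.779e+00  1.000e-03] [-8.9 -0.5  1.2] 10.6 44.72051382064819
[[-0.567, 0.823, -0.002], [0.823, 0.567, 0.001], [0.002, -0.001, -1.0]]
wrist bail_ball s -216.8 x 510.3 z 105.4 p 0.79
wrist bail_bar s -230.1 x 507.6 z 82.8 p 0.61
wrist catch s -228.8 x 507.1 z 81.6 p 0.73
side lever_tip s -293.2 x 507.2 z 144.2 p 0.47
side bail_ball s -219.8 x 508.8 z 106.8 p 0.38
side catch s -228.8 x 506.5 z 81.3 p 0.83
top lever_tip s -293.2 x 508.0 z 141.4 p 0.40
top bail_ball s -165.6 x 508.4 z 83.4 p 0.32
top bail_bar s -162.5 x 608.3 z 3.4 p 0.71
```

Emit:
move_arm([
  [-1, [-0.008, 0, 0], [0, 0, 0]],
  [-1, [-0.005, 0, 0], [0, 0, 0]],
  [-1, [0, 0, 0], [0, 0, 0]],
])

```text
clock: 15.9
position: [541.3, 115.3, 119.7]
orientation: [-1.457, -2.778, -0.0]
contact_force: [-11.2, 0.3, 4.8]
opening: 10.2
grasp_force: 45.0
```

Run:
```python
from h import *
see(["wrist","side","top"],["lever_tip","bail_ball","bail_bar","catch"],9)
a=cv2.imread("pics/wrist9.png")[130:400,180:400];b=cv2.imread("pics/side9.png")[180:280,240:340]
cv2.imwrite("pics/c9.png",np.hstack([cv2.resize(a,(400,490)),cv2.resize(b,(400,490))]))
```

```text
15.9 [541.3 115.3 119.7] [-1.457 -2.778 -0.   ] [-11.2   0.3   4.8] 10.2 45.005051493644714
[[-0.569, 0.823, -0.004], [0.823, 0.569, 0.002], [0.004, -0.002, -1.0]]
wrist bail_ball s -219.3 x 506.4 z 108.6 p 0.75
wrist bail_bar s -229.5 x 510.8 z 78.2 p 0.91
wrist catch s -227.6 x 504.6 z 85.5 p 0.74
side lever_tip s -297.8 x 505.0 z 142.1 p 0.57
side bail_bar s -228.3 x 503.9 z 75.5 p 0.39
side catch s -228.1 x 506.9 z 80.1 p 0.73
top lever_tip s -294.8 x 507.5 z 142.0 p 0.44
top bail_ball s 50.7 x 733.8 z 4.1 p 0.64
```

View pics/c9.png

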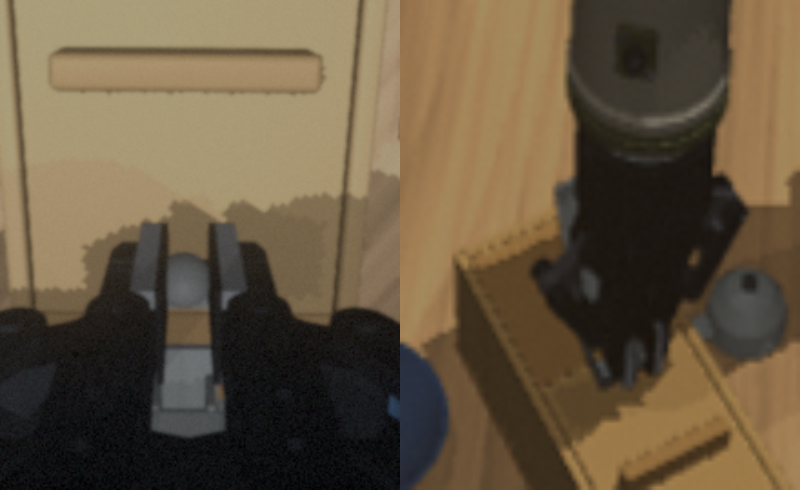

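Emit:
move_arm([
  [1, [0, 0, 0], [0, 0, 0]],
  [1, [0, 0, 0], [0, 0, 0]],
  [1, [0, 0, 0], [0, 0, 0]],
  [1, [0, 0, -0.1], [0, 0, 0]],
  [1, [0, 0, -0.2], [0, 0, 0]],
  [1, [0, 0, -0.2], [0, 0, 0]],
  [-1, [0, 0, 0], [0, 0, 0]],
  [-1, [0, 0, 0], [0, 0, 0]],
])

```text
clock: 17.45
position: [544.2, 112.6, 220.8]
orientation: [1.462, 2.778, 0.002]
contact_force: [-0.3, -0.7, -0.9]
opening: 59.3
grasp_force: 0.0
```

Run:
```python
from h import *
see(["wrist","side","top"],["lever_pivot","lever_tip","bail_ball","bail_bar","catch"],10)
cv2.imwrite("pics/c10.png",cv2.resize(cv2.imread("pics/wrist10.png")[100:400,130:430],(590,590)))
```

```text
17.45 [544.2 112.6 220.8] [1.462e+00 2.778e+00 2.000e-03] [-0.3 -0.7 -0.9] 59.3 0.0
[[-0.566, 0.824, 0.003], [0.824, 0.566, 0.0], [-0.001, 0.002, -1.0]]
wrist lever_pivot s -270.1 x 505.8 z 83.4 p 0.57
wrist lever_tip s -230.0 x 508.3 z 86.0 p 0.44
wrist bail_ball s -218.8 x 509.2 z 106.9 p 0.98
wrist bail_bar s -230.6 x 511.6 z 80.0 p 0.91
wrist catch s -228.0 x 510.0 z 82.4 p 0.67
side lever_pivot s -280.8 x 507.9 z 90.5 p 0.61
side lever_tip s -276.1 x 383.9 z -1.3 p 0.64
side bail_ball s -277.0 x 508.7 z 96.7 p 0.63
side bail_bar s -230.5 x 510.6 z 77.9 p 0.63
side catch s -229.0 x 504.3 z 79.8 p 0.71
top lever_pivot s -276.0 x 508.8 z 86.8 p 0.74
top lever_tip s -295.1 x 509.6 z 138.0 p 0.48
top bail_bar s -274.0 x 388.0 z -1.3 p 0.37
```

View pics/c10.png

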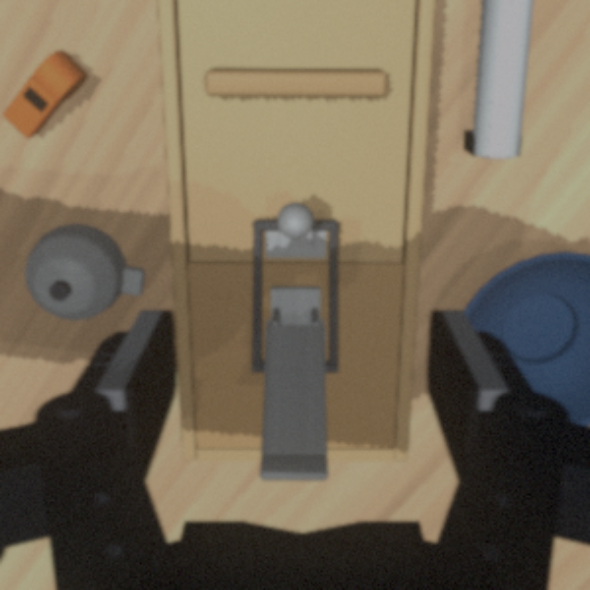

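Emit:
move_arm([
  [-1, [-0.125, -0.01, 0], [0, 0, 0]],
  [-1, [-0.125, 0, 0], [0, 0, 0]],
  [-1, [0, 0, 0.1], [0, 0, 0]],
  [-1, [0, 0, 0.11], [0, 0, 0]],
  [-1, [0, 0, 0.1], [0, 0, 0]],
  [-1, [-0.03, 0, 0], [0, 0, 0]],
  [-1, [-0.02, 0, 0], [0, 0, 0]],
  [-1, [0, 0, 0], [0, 0, 0]],
])

```text
clock: 19.15
position: [576.9, 61.2, 159.1]
orientation: [1.464, 2.778, 0.001]
contact_force: [0.3, -0.5, 0.1]
opening: 0.0
grasp_force: 0.0
```

Run:
```python
from h import *
see(["side","top"],["lever_pivot","lever_tip","bail_bar","catch"],11)
```

```text
19.15 [576.9  61.2 159.1] [1.464e+00 2.778e+00 1.000e-03] [ 0.3 -0.5  0.1] 0.0 0.0
[[-0.565, 0.825, 0.002], [0.825, 0.565, -0.0], [-0.001, 0.001, -1.0]]
side lever_pivot s -276.3 x 512.2 z 93.4 p 0.98
side lever_tip s -297.9 x 507.4 z 142.7 p 0.66
side bail_bar s -226.9 x 508.1 z 78.9 p 0.42
side catch s -227.0 x 509.5 z 77.7 p 0.59
top lever_pivot s -278.0 x 508.9 z 87.1 p 0.65
top bail_bar s -229.9 x 513.1 z 81.9 p 0.44
top catch s -232.0 x 508.5 z 83.5 p 0.80
```

Emit:
move_arm([
  [-1, [-0.034, 0, 0.016], [0, 0, 0]],
  [-1, [-0.034, 0, 0.016], [0, 0, 0]],
  [-1, [-0.019, 0, 0.017], [0, 0, 0]],
  [-1, [-0.019, 0, 0.017], [0, 0, 0]],
  [-1, [-0.015, 0, 0.02], [0, 0, 0]],
  [-1, [-0.015, 0, 0.02], [0, 0, 0]],
  [-1, [0, 0, 0], [0, 0, 0]],
])

```text
clock: 20.35
position: [591.4, 38.6, 135.9]
orientation: [-1.464, -2.779, 0.001]
contact_force: [0.8, 0.9, 0.3]
opening: 0.1
grasp_force: 0.1
```

Run:
```python
from h import *
see(["side","top"],["lever_tip","bail_bar","catch"],12)
```

```text
20.35 [591.4  38.6 135.9] [-1.464e+00 -2.779e+00  1.000e-03] [0.8 0.9 0.3] 0.1 0.14022287330590189
[[-0.566, 0.825, -0.001], [0.825, 0.566, -0.001], [-0.0, -0.001, -1.0]]
side lever_tip s -325.0 x 505.9 z 118.8 p 0.68
side bail_bar s -317.6 x 646.8 z -2.3 p 0.59
side catch s -227.5 x 508.0 z 78.9 p 0.84
top lever_tip s -167.1 x 508.5 z 84.0 p 0.47
top bail_bar s -231.0 x 512.2 z 80.6 p 0.39
top catch s -229.2 x 508.5 z 80.9 p 0.65
```

Emit:
move_arm([
  [-1, [-0.011, 0, 0.023], [0, 0, 0]],
  [-1, [-0.011, 0, 0.023], [0, 0, 0]],
  [-1, [-0.007, 0, 0.024], [0, 0, 0]],
  [-1, [-0.006, 0, 0.024], [0, 0, 0]],
  [-1, [0, 0, 0.008], [0, 0, 0]],
  [-1, [0, 0, 0], [0, 0, 0]],
])

```text
clock: 21.35
position: [595.3, 34.1, 118.8]
orientation: [1.462, 2.78, -0.001]
contact_force: [-14.0, -2.8, 29.6]
opening: -0.1
grasp_force: 14.8
```

Run:
```python
from h import *
see(["side","top"],["lever_tip","bail_bar","catch"],13)
```

```text
21.35 [595.3  34.1 118.8] [ 1.462e+00  2.780e+00 -1.000e-03] [-14.   -2.8  29.6] -0.1 14.795527486712672
[[-0.567, 0.824, 0.0], [0.824, 0.567, -0.001], [-0.001, -0.0, -1.0]]
side lever_tip s -331.0 x 505.6 z 98.3 p 0.73
side bail_bar s -230.5 x 509.3 z 77.7 p 0.59
side catch s -230.5 x 509.6 z 78.3 p 0.58
top bail_bar s -228.3 x 512.2 z 79.9 p 0.48
top catch s -231.2 x 508.2 z 81.0 p 0.70
```

Firm contact at 30 N with the tip at z 98, so the lever is flat. I'll retreat straight up and check.

Emit:
move_arm([
  [-1, [0.01, 0, -0.03], [0, 0, 0]],
  [-1, [0, 0, -0.15], [0, 0, 0]],
  [-1, [0, 0, -0.2], [0, 0, 0]],
  [-1, [0, 0, -0.2], [0, 0, 0]],
  [-1, [0.1, 0, -0.1], [0, 0, 0]],
  [-1, [0, 0, 0], [0, 0, 0]],
  [-1, [0, 0, 0], [0, 0, 0]],
])

```text
clock: 22.45
position: [582.7, 51.9, 251.8]
orientation: [1.462, 2.78, -0.001]
contact_force: [0.5, -0.7, 0.2]
opening: 0.1
grasp_force: 0.0
```

Run:
```python
from h import *
see(["wrist","side","top"],["lever_tip","bail_bar","catch","lid_rail"],14)
a=cv2.imread("pics/wrist14.png")[60:420,130:430];b=cv2.imread("pics/side14.png")[180:320,220:360]
cv2.imwrite("pics/c14.png",np.hstack([cv2.resize(a,(400,480)),cv2.resize(b,(400,480))]))
```

```text
22.45 [582.7  51.9 251.8] [ 1.462e+00  2.780e+00 -1.000e-03] [ 0.5 -0.7  0.2] 0.1 0.0
[[-0.567, 0.824, 0.0], [0.824, 0.567, -0.001], [-0.001, -0.0, -1.0]]
wrist lever_tip s -330.4 x 503.0 z 95.7 p 0.65
wrist bail_bar s -232.9 x 507.0 z 81.8 p 0.68
wrist catch s -228.4 x 507.3 z 81.9 p 0.96
wrist lid_rail s -164.2 x 508.2 z 86.6 p 0.97
side lever_tip s -332.0 x 504.9 z 102.7 p 0.89
side bail_bar s -232.7 x 507.7 z 78.9 p 0.63
side catch s -227.1 x 506.0 z 78.4 p 0.69
side lid_rail s -162.5 x 507.9 z 85.4 p 0.69
top bail_bar s -229.4 x 509.9 z 82.2 p 0.38
top catch s -228.9 x 507.4 z 81.4 p 0.73
top lid_rail s -164.8 x 507.3 z 85.8 p 0.64
```

View pics/c14.png

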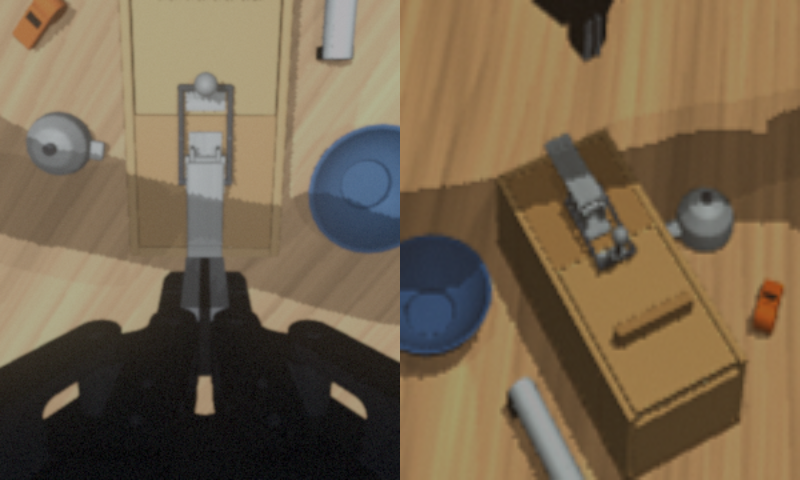

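The lever lies flat, the bail sits over the catch, the lid is shut and the arm is clear of everything.

```bash
python3 -c '
from bench import ctrl
print(ctrl.close_job())'
```

```text
the job is handed in; nothing more can be done
None
```

I handed the job in at about 22.6 s on the clock; the verdict wasn't shown. In the last pictures the lid was shut, the bail hooked on the catch, the lever flat, and the arm clear. Nothing else on the shelf looked disturbed.

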